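# Dial the combination of the core-sample strongbox

### The job

Dial the combination of the wider of the two grey sample strongboxes: turn its dial left (anticlockwise seen from above) until the pointed nose stands at the mark of one dot, pause there for a moment, then turn it right to the mark of three dots, leave it there and let go. Do not turn the narrower box's dial or shift the tall asphalt core.

Things in the scene. Friction and masses are not known exactly. Their poses are not given: they have to be found in the camera images.
- wide_box_dial (a joint): Angle (rad) of the dial on the wider strongbox, about a vertical axis; grows turning left (anticlockwise from above). 0 = nose straight to the box's far, hinged side. Columns of white dots on the plate beyond the dial: one dot at 0.785 (leftmost seen from the robot), two at 0.262, three at -0.262, four at -0.785. Starts between -0.6 and 0.1; stops at -1.3 and 1.3; friction 0.06 N m; stays where left.
- wide_box_grip (a point): Middle of that dial's black grip bar (56 long, 14 wide, 38 mm high, pointed nose at one end, white line to it), on the turning axis, 14 mm below the bar's top, 24 mm above the 72 mm aluminium disc, 116 mm above the bench. Turns with the dial: x along the bar to the nose, z up; grip across y. In the middle of the lid of the fixed grey steel box, 180 x 250 x 80 mm.
- narrow_box_pointer (a point): Tip of the nose of the like dial on the narrower fixed strongbox (180 x 165 x 80 mm): 35 mm from that dial's axis, 116 mm above the bench; x from the axis to the tip, z up. Leave alone. Which box stands left and which right varies.
- core_tall: Loose black asphalt core, a cylinder 100 mm across and 100 mm high, upright on the bench; origin at the centre of its underside. A bystander; a like core 60 mm high, a yellow wax marker and a bench balance are also about.

How it is judged:
On the way, in this order (a step that is already met when the one before it is completed fails the run):
1. the dial of the wider box is turned left to the mark of one dot and pauses there (value of joint wide_box_dial between 0.61 and 0.96 rad), for 0.2 s.
2. then it is turned right to the mark of three dots (value of joint wide_box_dial between -0.437 and -0.087 rad), for 0.2 s.
At the end, for the whole second after the job is handed in: The wider box's dial points at the mark of three dots to within 10 degrees (joint -0.262, 0.175 rad either way) and is at rest (all of step 2 and velocity of joint wide_box_dial between -0.05 and 0.05 rad/s); the robot touches nothing.
It fails at once if the dial of the narrower box is turned (its nose moves by more than 6 mm) (distance of narrow_box_pointer from where it was at the start of the episode above 0.006 m).
It fails at once if the tall asphalt core is shifted by more than 20 mm (distance of core_tall from where it was at the start of the episode above 0.02 m).
It also fails if it takes over 38 s, if anything falls off the work surface, if the arm or the gripper's body presses on something with over 40 N, if the wrist force passes 120 N, or if a joint passes its speed limit or range.

### The arm

A 7-joint arm with a two-finger parallel gripper is mounted at the origin on the work surface. World frame = base frame: x ahead of the robot, y to its left, z up, the work surface at z = 0. Lengths are in m, angles in rad, forces in N, time in s.
With the tool pointing down it reaches from about 0.4 to 0.85 m from the base axis. Payload 10.4 kg.
Tool frame: the origin (TCP) lies at the very end of the fingers, on their centre line; the grasp point (between the pads) lies 19 mm behind it; z points along the fingers, x is the direction in which the jaws open and shut, and the axes are right-handed (so a half turn about z gives the same grasp; the last joint's range is limited). The gripper opens to 85 mm and grips with 20 to 120 N. Pads are 22 mm wide; open, the fingers measure 114 mm over their backs; the gripper's body (76 mm by 85 mm) begins 54 mm behind the grasp point. The pads swing forward as they close: fully open they stand 13 mm farther back than shut.
Start: joints at [1.17, 0.332, -0.065, 1.46, 0.022, 1.35, -0.088], TCP at [0.231, -0.581, 0.194] pointing down, gripper open.
Joint ranges: [-2.6, 2.6], [-0.5, 2.12], [-1.47, 1.34], [0.16, 2.42], [-1.27, 4.41], [0.06, 2.06], [-2.6, 2.6]. Speed limits (rad/s): [2.22, 2.22, 2.79, 2.79, 3.14, 3.14, 3.14].

### API

Orientations are given as a 3x3 rotation matrix whose columns are the frame's x, y, z axes.
In Python, from rig import robot gives the robot as it stands.
- The arm moves only by the shell command python3 -m creep 'ROWS'. ROWS is JSON, a list of rows, each an object of numbers: "x", "y", "z": the shift along the world's x, y, z each as a share of 500 mm, from -1 to 1; "twist": the turn about the world's z as a share of 2 pi rad, from -1 to 1; "jaw": the gripper command: -1 is shut, 1 is fully open, values between are in proportion. In form: [{"x": .., "y": .., "z": .., "twist": .., "jaw": ..}, ...]. A call has 1 to 12 rows; each row is the pose to reach, as a shift and turn from the pose commanded when the call began, turning the shorter way round; what a row does not reach only later rows make up. A row lasts 1/8 s, in which the tool goes at most 62.5 mm and 10.7 degrees, less where a joint would pass 70% of its speed; a pose out of reach is approached as far as the arm can. A call with a number of a shift or a turn outside -1 to 1 is refused whole. A call with a gripper value outside its range is refused whole. The fingers move at their own pace and stop on an object; the grip force is fixed at half the most. Time passes only in rows, so rows that repeat a pose let the fingers close. It gives the time, the measured TCP pose, the force and the opening at its end, in the units of the state.
- robot.read_state(): the state, without advancing time (a new reading comes with each control period).
- robot.get_image(name): name is "scene" or "top"; returns a dict with "frame" (400x640x3 uint8, red, green, blue), "range_z" (400x640 float32, m along the optical axis (not along the pixel's ray), 0 where there is no reading), "intrinsics" (3x3 intrinsics, pixels), "D" ([k1, k2, p1, p2, k3] as OpenCV has them; the pictures are not rectified), "origin" and "orientation" of the camera in the world. Camera axes: x right, y up, looking along -z (the intrinsics and any distortion apply to the point x, -y, -z); pixel columns grow to the right and rows downward; lengths in m; the calibration is good to about 2 mm. A picture is of the moment at which its call begins.
- robot.job_done(): hands the job in, once; it reports no verdict.
The state is a dict: "t": time; "joints": joint angles; "joint_velocities": joint speeds; "tau": joint torques, N m; "tool_pos": TCP position; "tcp_rot": TCP orientation; "wrist_force": force on the tool from outside, world axes, zero at the start; "moment": the same for the moment, N m; "grip_width": opening from 0.0 (shut) to 1.0 (fully open).
Only numpy, scipy, OpenCV 4.12 (cv2) and the standard library are available. Lean on these libraries where they do the work, as an engineer would, in place of code of your own. Each camera call takes 0.05 s, during which the arm holds its last target.

## Working session

There is one attempt and no reset: what is moved stays moved. The work goes in short steps, Python scripts to look and compute and a shell command to move; the robot and the scene stay as the last step left them, time stands still between calls to the robot, and variables do not carry over. Pictures are saved under pics/ and viewed, and the job is handed in when it is done.

```bash
mkdir -p pics; ls
python3 - <<'E'
from rig import robot
import cv2,numpy as np,pickle
s=robot.read_state(); print(s['t'],s['tool_pos'],s['tcp_rot'],s['grip_width'])
for n in('scene','top'):
    im=robot.get_image(n); pickle.dump(im,open(f'{n}.pkl','wb'))
    cv2.imwrite(f'pics/{n}0.png',im['frame'][:,:,::-1]); print(n,im['origin'],im['orientation'],im['intrinsics'],im['D'])
E
```

```text
pics
0.0 [ 0.2303578  -0.5805403   0.19320876] [[ 3.68866710e-01 -9.29482107e-01 -6.02554063e-04]
 [-9.29481202e-01 -3.68867194e-01  1.29972107e-03]
 [-1.43032991e-03  8.06388383e-05 -9.99998974e-01]] 0.9977423149772213
scene [0.99293716 0.90908231 0.66380844] [[-0.85547146 -0.27277791  0.44018268]
 [ 0.51743596 -0.48424261  0.70552755]
 [ 0.02070288  0.83132503  0.55540083]] [[472.77392924   0.         320.15292646]
 [  0.         472.77392924 202.40146768]
 [  0.           0.           1.        ]] [0.01253353 0.         0.         0.         0.        ]
top [0.45868977 0.13462473 1.40898402] [[-0.00243606  0.99648867 -0.08369227]
 [-0.99997901 -0.00292989 -0.00577826]
 [-0.00600318  0.08367643  0.99647489]] [[466.24032659   0.         329.18606315]
 [  0.         466.24032659 206.18586489]
 [  0.           0.           1.        ]] [0.02868199 0.         0.         0.         0.        ]
```

View pics/scene0.png

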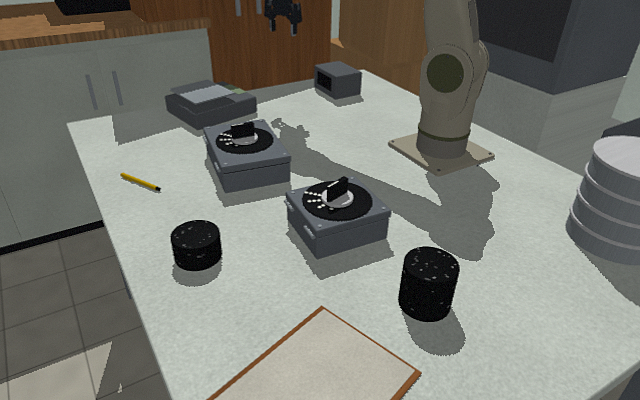

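View pics/top0.png

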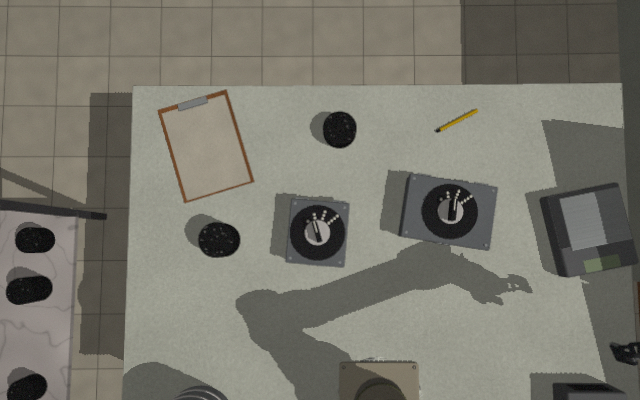

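The top view shows the wider box on the right, with its dial at about (450,210). The narrower box's dial is at (318,232) and the tall core at (218,240). Next I'll measure the wide box's dial.

```bash
cat > h.py <<'E'
import numpy as np,cv2,pickle
def pts(im):
    K=np.array(im['intrinsics']);D=np.array(im['D']);h,w=im['range_z'].shape
    u,v=np.meshgrid(np.arange(w),np.arange(h))
    n=cv2.undistortPoints(np.stack([u,v],-1).reshape(-1,1,2).astype(float),K,D).reshape(h,w,2)
    z=im['range_z'];c=np.stack([n[...,0]*z,-n[...,1]*z,-z],-1)
    return c@np.array(im['orientation']).T+im['origin']
def meas(im):
    P=pts(im);g=im['frame'].mean(-1)
    win=np.zeros(g.shape,bool);win[165:255,395:505]=1
    box=win&(P[...,2]>.068)&(P[...,2]<.1)&(im['range_z']>0)
    return P,g,win,box
E
python3 - <<'E'
from h import *
im=pickle.load(open('top.pkl','rb'));P,g,win,box=meas(im)
r=cv2.minAreaRect((P[box][:,:2]*1000).astype(np.float32));print('box',r,np.median(P[box][:,2]))
bar=win&(P[...,2]>.115);q=P[bar];print('bar n',bar.sum(),q.mean(0),q.min(0),q.max(0))
r=cv2.minAreaRect((q[:,:2]*1000).astype(np.float32));print(r)
d=q[:,:2]-q[:,:2].mean(0);w,V=np.linalg.eigh(d.T@d);print('axis',V[:,1],np.degrees(np.arctan2(V[1,1],V[0,1])))
cv2.imwrite('pics/crop.png',cv2.resize(im['frame'][165:255,395:505,::-1],None,fx=6,fy=6,interpolation=cv2.INTER_CUBIC))
E
```

```text
box ((555.08740234375, -200.03378295898438), (255.2032928466797, 188.69302368164062), 80.55670166015625) 0.08299685001216339
bar n 182 [ 0.53434289 -0.12298846  0.41783006] [ 0.45868977 -0.20960608  0.11522179] [0.58756174 0.13462473 1.40898402]
((497.60137939453125, -45.80708312988281), (56.85115432739258, 364.7560119628906), 21.028812408447266)
axis [-0.28548769  0.95838238] 106.58800216418922
```

View pics/crop.png

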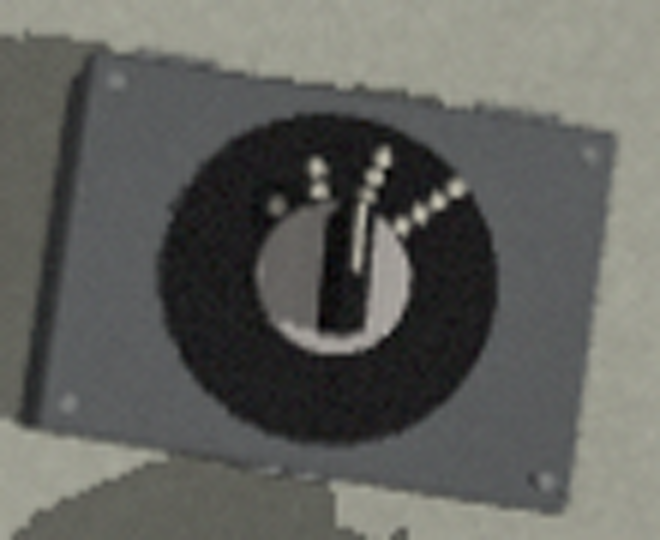

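The crop shows the bar with its nose up, close to the three-dot column. One dot is the leftmost column, at crop (278,205). I'll remeasure with the empty depth pixels left out.

```bash
cat >> h.py <<'E'
def bar(im,lo=.118):
    P,g,win,box=meas(im)
    b=win&(P[...,2]>lo)&(P[...,2]<.16)&(im['range_z']>.1)
    return P[b]
E
python3 - <<'E'
from h import *
im=pickle.load(open('top.pkl','rb'));P,g,win,box=meas(im)
for lo in(.105,.115,.122):
    q=bar(im,lo);r=cv2.minAreaRect((q[:,:2]*1000).astype(np.float32));d=q[:,:2]-q[:,:2].mean(0);w,V=np.linalg.eigh(d.T@d)
    print(len(q),q.mean(0),np.median(q[:,2]),r,np.degrees(np.arctan(V[1,1]/V[0,1])))
# plate ring (black) centre
ring=box&(g<45);r=cv2.minEnclosingCircle((P[ring][:,:2]*1000).astype(np.float32));print('ring',r, cv2.fitEllipse(cv2.convexHull((P[ring][:,:2]*1000).astype(np.float32))))
# white dots
for u,v in[(278,205),(318,163),(320,192),(384,157),(402,226),(459,187)]:
    x=P[int(165+v/6),int(395+u/6)]; print(x, np.degrees(np.arctan2(*(x[:2]-[.555,-.2])[::-1])))
sc=pickle.load(open('scene.pkl','rb'));Q=pts(sc)
m=(np.hypot(Q[...,0]-.555,Q[...,1]+.2)<.06)&(Q[...,2]>.105)&(Q[...,2]<.15);q=Q[m];print('scene',m.sum(),q.mean(0),q.max(0))
q=q[q[:,2]>.126];r=cv2.minAreaRect((q[:,:2]*1000).astype(np.float32));print(r)
cv2.imwrite('pics/c2.png',cv2.resize(sc['frame'][110:195,190:305,::-1],None,fx=6,fy=6,interpolation=cv2.INTER_CUBIC))
E
```

```text
160 [ 0.55614595 -0.19728243  0.12728955] 0.13007546387146351 ((557.0233764648438, -199.2464599609375), (15.772383689880371, 60.955467224121094), 83.06807708740234) -7.1388811777598224
141 [ 0.55634132 -0.19789726  0.12962217] 0.13060829518300543 ((557.0233764648438, -199.2464599609375), (15.772383689880371, 60.955467224121094), 83.06807708740234) -6.816786102162599
126 [ 0.55626632 -0.19849281  0.13089283] 0.13121473157341512 ((557.0233764648438, -199.2464599609375), (15.772383689880371, 60.955467224121094), 83.06807708740234) -6.901193758010468
ring ((580.2754516601562, -176.69686889648438), 110.8487319946289) ((570.0972900390625, -178.77511596679688), (154.46133422851562, 216.48570251464844), 143.83843994140625)
[ 0.58929224 -0.17540662  0.0867666 ] 35.646970892715814
[ 0.60974202 -0.19678916  0.08223876] 3.3567798370259445
[ 0.59533044 -0.19627814  0.08294613] 5.27256398335534
[ 0.61180213 -0.22641838  0.08825239] -24.942896393992356
[ 0.58099271 -0.23583326  0.08194586] -54.04364566432327
[ 0.59779346 -0.26094609  0.08464401] -54.92528297864955
scene 238 [ 0.55650862 -0.19387761  0.11938215] [ 0.58691723 -0.18480677  0.13156892]
((555.6322021484375, -197.14915466308594), (21.49205780029297, 62.10087203979492), 78.25271606445312)
```

View pics/c2.png

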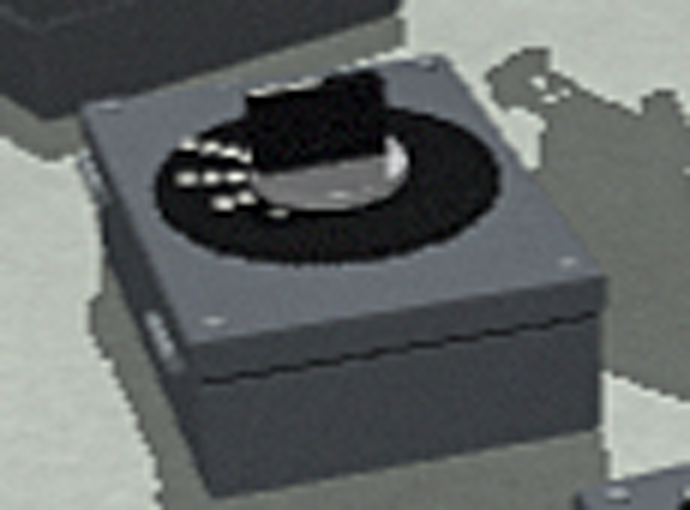

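The measurements agree with the given sizes:

| Quantity | Measured | Check |
|---|---|---|
| Box yaw | -9.4° | dot columns at 35.6, 5, -25 and -54°, as expected |
| Dial axis | about (0.5545, -0.1995) | middle of the lid |
| Bar direction | about -7° | dial ≈ +0.04 rad, within the start range |
| Bar top | 0.131 m | expected 0.130 m |

The jaw's x axis has to point at -97°, so the twist is -28.7°.

```bash
python3 -m creep '[{"x":0.648,"y":0.762,"z":0.02,"twist":-0.08,"jaw":1},{"x":0.648,"y":0.762,"z":0.02,"twist":-0.08,"jaw":1},{"x":0.648,"y":0.762,"z":0.02,"twist":-0.08,"jaw":1},{"x":0.648,"y":0.762,"z":0.02,"twist":-0.08,"jaw":1},{"x":0.648,"y":0.762,"z":0.02,"twist":-0.08,"jaw":1},{"x":0.648,"y":0.762,"z":0.02,"twist":-0.08,"jaw":1},{"x":0.648,"y":0.762,"z":0.02,"twist":-0.08,"jaw":1},{"x":0.648,"y":0.762,"z":0.02,"twist":-0.08,"jaw":1},{"x":0.648,"y":0.762,"z":0.02,"twist":-0.08,"jaw":1},{"x":0.648,"y":0.762,"z":0.02,"twist":-0.08,"jaw":1},{"x":0.648,"y":0.762,"z":0.02,"twist":-0.08,"jaw":1}]'
python3 - <<'E'
from rig import robot
import numpy as np,cv2
s=robot.read_state();R=s['tcp_rot'];print(s['tool_pos'],np.degrees(np.arctan2(R[1][0],R[0][0])),s['joints'],s['wrist_force'])
im=robot.get_image('scene');cv2.imwrite('pics/s1.png',im['frame'][:,:,::-1])
E
```

```text
t: 1.48
tool_pos: [0.5537, -0.2016, 0.2039]
tcp_rot: [[-0.127, -0.992, -0.001], [-0.992, 0.127, -0.001], [0.001, 0.001, -1.0]]
wrist_force: [0.8, 1.4, 0.4]
grip_width: 1.001
[ 0.55366997 -0.20162362  0.2038506 ] -97.29191280479752 [ 0.53879756  0.26794736 -0.32376008  1.53194072  0.08708921  1.35628894
 -1.49084992] [0.79616735 1.40396813 0.42541651]
```

View pics/s1.png

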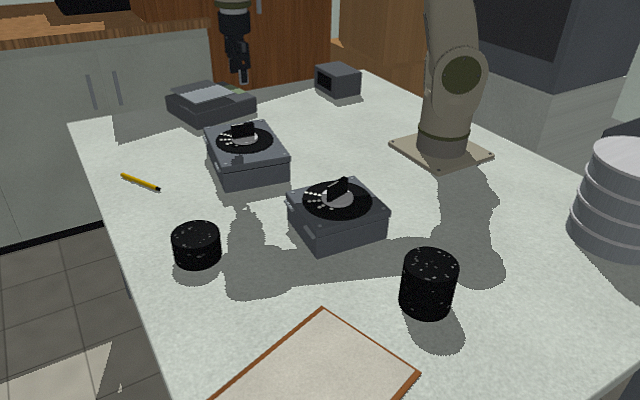

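The gripper is open above the wide dial; in the picture the fingers are at (243,80) and the dial at (240,135). Next I'll lower and close on the bar.

```bash
python3 -m creep '[{"x":0.001,"y":0.002,"z":-0.1,"twist":0,"jaw":1},{"x":0.001,"y":0.002,"z":-0.16,"twist":0,"jaw":1},{"x":0.001,"y":0.002,"z":-0.19,"twist":0,"jaw":1},{"x":0.001,"y":0.002,"z":-0.208,"twist":0,"jaw":1},{"x":0.001,"y":0.002,"z":-0.208,"twist":0,"jaw":1},{"x":0.001,"y":0.002,"z":-0.208,"twist":0,"jaw":1}]'
python3 -m creep '[{"x":0,"y":0,"z":0,"twist":0,"jaw":-1},{"x":0,"y":0,"z":0,"twist":0,"jaw":-1},{"x":0,"y":0,"z":0,"twist":0,"jaw":-1},{"x":0,"y":0,"z":0,"twist":0,"jaw":-1},{"x":0,"y":0,"z":0,"twist":0,"jaw":-1},{"x":0,"y":0,"z":0,"twist":0,"jaw":-1},{"x":0,"y":0,"z":0,"twist":0,"jaw":-1},{"x":0,"y":0,"z":0,"twist":0,"jaw":-1}]'
```

```text
t: 2.28
tool_pos: [0.5557, -0.1992, 0.1012]
tcp_rot: [[-0.125, -0.992, 0.002], [-0.992, 0.125, -0.001], [0.0, -0.002, -1.0]]
wrist_force: [-0.2, 0.4, -0.0]
grip_width: 1.002
t: 3.28
tool_pos: [0.555, -0.199, 0.1]
tcp_rot: [[-0.125, -0.992, -0.0], [-0.992, 0.125, -0.0], [0.0, 0.0, -1.0]]
wrist_force: [0.9, 0.2, -0.3]
grip_width: -0.002
```

The opening reads fully shut, so the fingers aren't holding the 14 mm bar. I'll take a picture before going on.

Run:
```python
from rig import robot
import numpy as np,cv2
s=robot.read_state();print(s['grip_width'],s['tool_pos'])
im=robot.get_image('scene');a=im['frame'][40:200,150:350,::-1];cv2.imwrite('pics/s2.png',cv2.resize(a,None,fx=4,fy=3.5,interpolation=cv2.INTER_CUBIC))
im=robot.get_image('top');a=im['frame'][150:270,380:520,::-1];cv2.imwrite('pics/t2.png',cv2.resize(a,None,fx=5,fy=5,interpolation=cv2.INTER_CUBIC))
```

```text
-0.0018079462418621108 [ 0.55504754 -0.19896608  0.10003247]
```

View pics/s2.png

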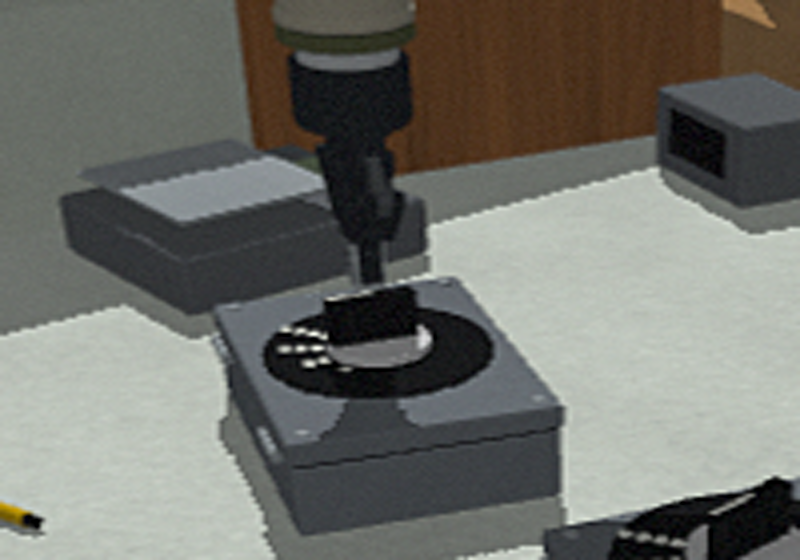

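View pics/t2.png

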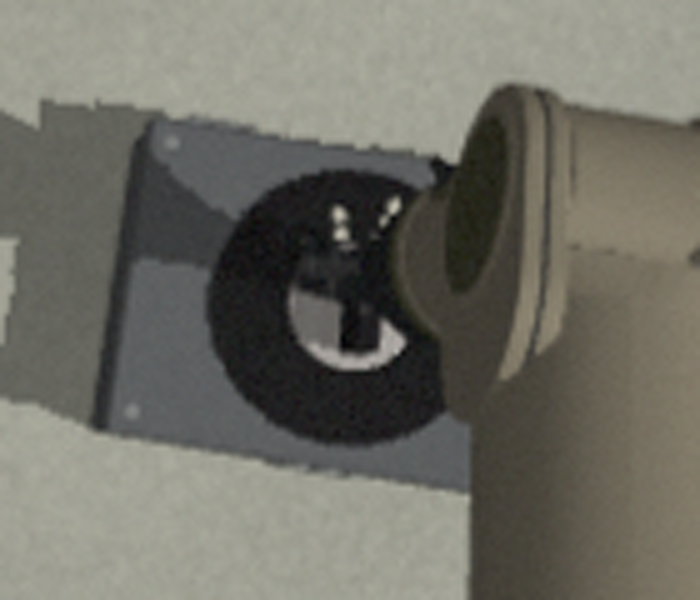

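In the scene crop the closed fingers at (370,270) sit above or behind the bar, even though the TCP reads as on it. I'll find the finger tip from the depth image.

Run:
```python
from rig import robot
from h import *
im=robot.get_image('scene');Q=pts(im);pickle.dump(im,open('sc2.pkl','wb'))
np.set_printoptions(precision=3,suppress=True)
for v in range(84,136,3):
    r=[(u,Q[v,u].round(3).tolist()) for u in range(230,260,4)]
    print(v,r)
im=robot.get_image('top');P=pts(im);pickle.dump(im,open('t2.pkl','wb'))
for v in range(196,222,3): print(v,[(u,P[v,u].round(3).tolist()) for u in range(438,462,4)])
print(robot.read_state()['t'])
```

```text
84 [(230, [0.572, -0.217, 0.236]), (234, [0.567, -0.203, 0.24]), (238, [0.57, -0.167, 0.252]), (242, [0.562, -0.16, 0.252]), (246, [0.553, -0.157, 0.252]), (250, [0.109, -1.184, -0.148]), (254, [0.093, -1.17, -0.147]), (258, [0.07, -1.177, -0.152])]
87 [(230, [0.561, -0.249, 0.216]), (234, [0.577, -0.179, 0.241]), (238, [0.57, -0.17, 0.243]), (242, [0.563, -0.16, 0.245]), (246, [0.554, -0.156, 0.245]), (250, [0.112, -1.178, -0.161]), (254, [0.094, -1.172, -0.162]), (258, [0.07, -1.177, -0.168])]
90 [(230, [0.447, -0.559, 0.086]), (234, [0.577, -0.181, 0.233]), (238, [0.569, -0.174, 0.233]), (242, [0.564, -0.159, 0.238]), (246, [0.556, -0.153, 0.238]), (250, [0.298, -0.739, 0.0]), (254, [0.281, -0.739, -0.002]), (258, [0.268, -0.731, -0.002])]
93 [(230, [0.456, -0.535, 0.085]), (234, [0.572, -0.195, 0.219]), (238, [0.568, -0.177, 0.225]), (242, [0.562, -0.167, 0.227]), (246, [0.559, -0.147, 0.233]), (250, [0.313, -0.706, 0.002]), (254, [0.299, -0.701, 0.001]), (258, [0.277, -0.713, -0.007])]
96 [(230, [0.44, -0.581, 0.056]), (234, [0.568, -0.207, 0.206]), (238, [0.568, -0.18, 0.216]),
[... 4420 characters left out ...]
.094]), (446, [0.555, -0.187, 0.093]), (450, [0.553, -0.191, 0.121]), (454, [0.548, -0.185, 0.189]), (458, [0.54, -0.165, 0.298])]
214 [(438, [0.546, -0.164, 0.095]), (442, [0.546, -0.175, 0.096]), (446, [0.546, -0.188, 0.089]), (450, [0.544, -0.191, 0.121]), (454, [0.544, -0.2, 0.13]), (458, [0.534, -0.17, 0.28])]
217 [(438, [0.538, -0.166, 0.084]), (442, [0.538, -0.176, 0.089]), (446, [0.538, -0.188, 0.089]), (450, [0.536, -0.191, 0.122]), (454, [0.535, -0.198, 0.136]), (458, [0.537, -0.22, 0.095])]
220 [(438, [0.53, -0.166, 0.083]), (442, [0.529, -0.175, 0.095]), (446, [0.529, -0.187, 0.092]), (450, [0.528, -0.19, 0.123]), (454, [0.527, -0.199, 0.13]), (458, [0.529, -0.219, 0.096])]
3.475
```

Run:
```python
from h import *
im=pickle.load(open('scene.pkl','rb'))
def proj(p):
    c=np.array(im['orientation']).T@(np.array(p)-im['origin']);c=c*[1,-1,-1]
    return cv2.projectPoints(c.reshape(1,1,3),np.zeros(3),np.zeros(3),np.array(im['intrinsics']),np.array(im['D']))[0].ravel().round(1)
for z in(.204,.217,.23,.25): print('before, z',z,proj([.5537,-.2016,z]))
for z in(.1,.12,.13,.14,.15): print('now',z,proj([.555,-.19,z]))
a=cv2.imread('pics/s1.png')[0:160,190:290];cv2.imwrite('pics/s1c.png',cv2.resize(a,None,fx=5,fy=3.75*1,interpolation=cv2.INTER_CUBIC))
a=pickle.load(open('sc2.pkl','rb'))['frame'][85:145,205:285,::-1].astype(float)
a=np.clip(255*(a/255)**.45,0,255).astype(np.uint8)
cv2.imwrite('pics/s2c.png',cv2.resize(a,None,fx=10,fy=10,interpolation=cv2.INTER_NEAREST))
```

```text
before, z 0.204 [240.1  96.6]
before, z 0.217 [239.7  91.8]
before, z 0.23 [239.3  87. ]
before, z 0.25 [238.8  79.4]
now 0.1 [244.2 134.9]
now 0.12 [243.7 128.1]
now 0.13 [243.4 124.6]
now 0.14 [243.2 121.2]
now 0.15 [242.9 117.7]
```

View pics/s1c.png

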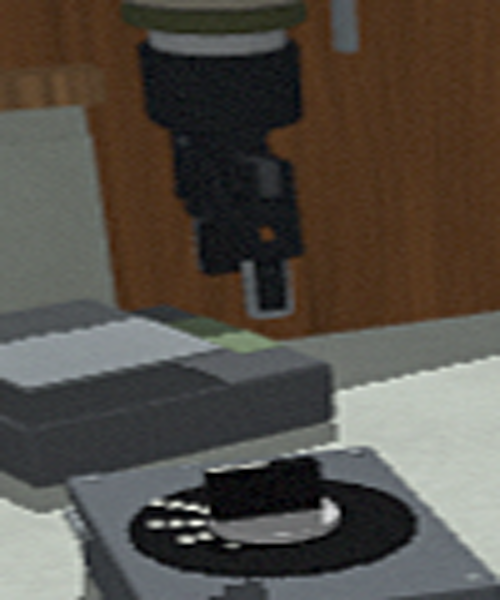

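View pics/s2c.png

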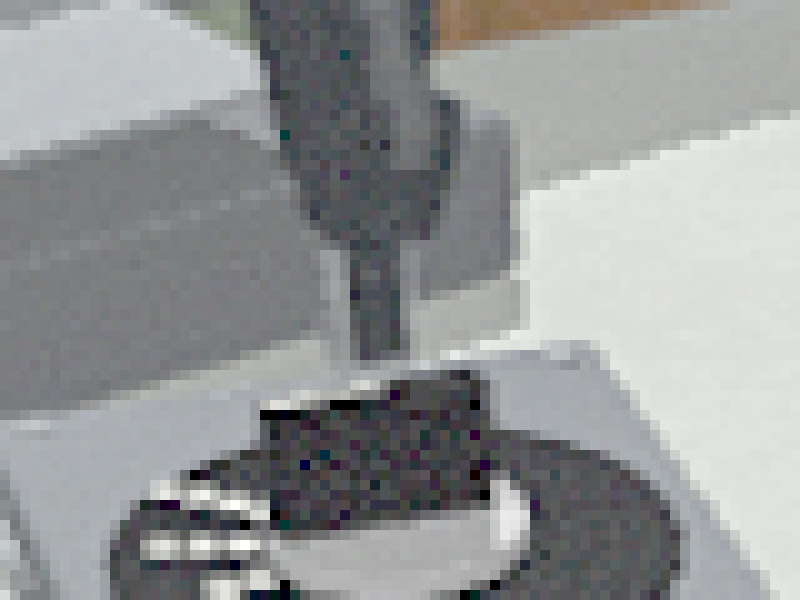

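Measured directly, the finger tips end at about z 0.14 (row 121), just above the bar. The commanded TCP height of 0.100 is therefore about 38 mm below where the tips really are, while x and y agree. I'll open, go down in small steps, and check with the cameras and the force reading.

```bash
python3 -m creep '[{"x":0,"y":0,"z":0,"twist":0,"jaw":1},{"x":0,"y":0,"z":0,"twist":0,"jaw":1},{"x":0,"y":0,"z":0,"twist":0,"jaw":1},{"x":0,"y":0,"z":0,"twist":0,"jaw":1},{"x":0,"y":0,"z":0,"twist":0,"jaw":1},{"x":0,"y":0,"z":0,"twist":0,"jaw":1},{"x":0,"y":0,"z":-0.02,"twist":0,"jaw":1},{"x":0,"y":0,"z":-0.04,"twist":0,"jaw":1},{"x":0,"y":0,"z":-0.04,"twist":0,"jaw":1},{"x":0,"y":0,"z":-0.04,"twist":0,"jaw":1}]'
python3 - <<'E'
from rig import robot
from h import *
im=robot.get_image('scene');Q=pts(im)
a=im['frame'][70:150,200:300,::-1].astype(float);a=(255*(a/255)**.45).astype(np.uint8)
cv2.imwrite('pics/s3c.png',cv2.resize(a,None,fx=7,fy=7,interpolation=cv2.INTER_NEAREST))
m=(abs(Q[...,0]-.556)<.012)&(abs(Q[...,1]+.15)<.03)&(Q[...,2]>.1)
for v in range(105,142,2):
    k=np.where(m[v])[0]
    if len(k):print(v,k[0],k[-1],np.median(Q[v,k],axis=0).round(3))
E
```

```text
t: 4.72
tool_pos: [0.5551, -0.1989, 0.08]
tcp_rot: [[-0.124, -0.992, -0.0], [-0.992, 0.124, -0.0], [0.0, 0.0, -1.0]]
wrist_force: [-0.4, -0.7, 0.5]
grip_width: 1.001
105 246 252 [ 0.561 -0.127  0.209]
107 247 252 [ 0.559 -0.128  0.203]
109 248 253 [ 0.553 -0.14   0.192]
111 248 253 [ 0.554 -0.138  0.188]
113 246 253 [ 0.56  -0.13   0.187]
115 248 252 [ 0.562 -0.124  0.184]
117 248 252 [ 0.563 -0.124  0.179]
119 244 250 [ 0.561 -0.145  0.165]
121 244 251 [ 0.562 -0.143  0.16 ]
123 244 251 [ 0.561 -0.145  0.154]
125 246 251 [ 0.561 -0.142  0.15 ]
127 246 251 [ 0.56  -0.144  0.144]
129 247 251 [ 0.561 -0.144  0.137]
131 246 247 [ 0.565 -0.148  0.131]
```

View pics/s3c.png

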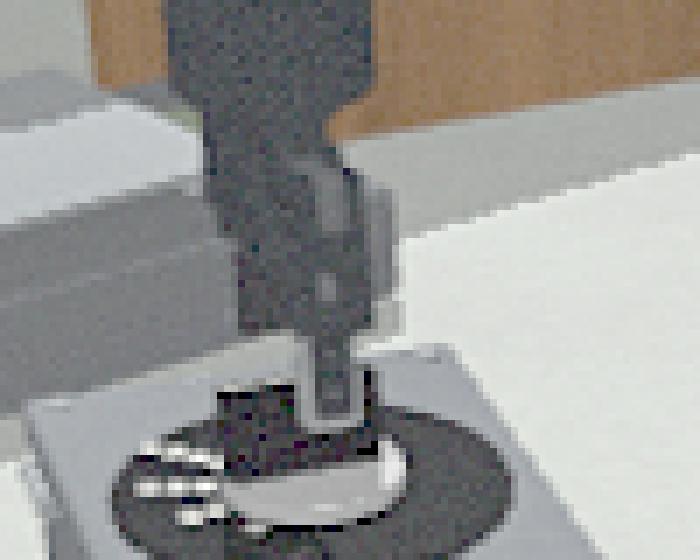

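The open tips measure about 0.131 with the TCP reading 0.080. That fits a height offset of about 37 mm, plus the 13 mm the pads sit back when open. I'll go down 18 mm more, which puts the closed tips near 0.099, and close.

```bash
python3 -m creep '[{"x":0,"y":0,"z":-0.02,"twist":0,"jaw":1},{"x":0,"y":0,"z":-0.036,"twist":0,"jaw":1},{"x":0,"y":0,"z":-0.036,"twist":0,"jaw":1},{"x":0,"y":0,"z":-0.036,"twist":0,"jaw":-1},{"x":0,"y":0,"z":-0.036,"twist":0,"jaw":-1},{"x":0,"y":0,"z":-0.036,"twist":0,"jaw":-1},{"x":0,"y":0,"z":-0.036,"twist":0,"jaw":-1},{"x":0,"y":0,"z":-0.036,"twist":0,"jaw":-1},{"x":0,"y":0,"z":-0.036,"twist":0,"jaw":-1},{"x":0,"y":0,"z":-0.036,"twist":0,"jaw":-1}]'
python3 - <<'E'
from rig import robot
from h import *
im=robot.get_image('scene')
a=im['frame'][70:150,200:300,::-1].astype(float);a=(255*(a/255)**.45).astype(np.uint8)
cv2.imwrite('pics/s4c.png',cv2.resize(a,None,fx=7,fy=7,interpolation=cv2.INTER_NEAREST))
E
```

```text
t: 6.02
tool_pos: [0.555, -0.2001, 0.0624]
tcp_rot: [[-0.125, -0.992, 0.0], [-0.992, 0.125, -0.001], [0.001, -0.0, -1.0]]
wrist_force: [-1.6, -5.2, 4.2]
grip_width: 0.157
```

View pics/s4c.png

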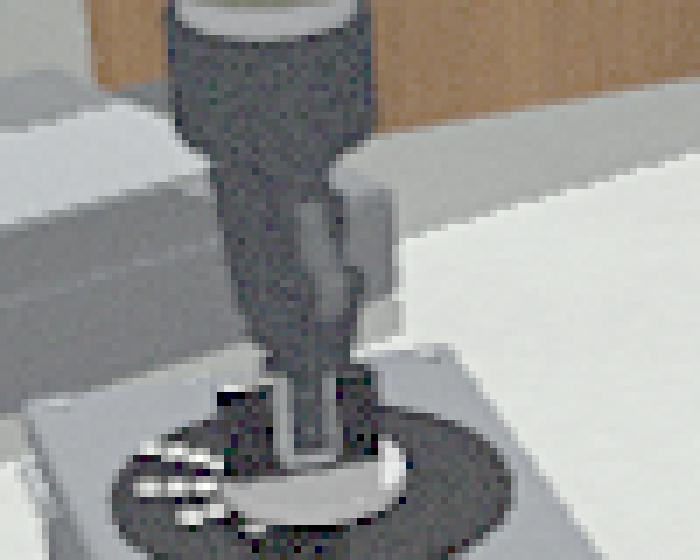

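The bar is now gripped: the opening is 0.157, about 13.3 mm, and the fingers straddle the bar in the crop at (310,420). Next I'll turn left 42.8° (0.119 of a turn) and pause.

```bash
python3 -m creep '[{"x":0,"y":0,"z":0,"twist":0.015,"jaw":-1},{"x":0,"y":0,"z":0,"twist":0.035,"jaw":-1},{"x":0,"y":0,"z":0,"twist":0.055,"jaw":-1},{"x":0,"y":0,"z":0,"twist":0.075,"jaw":-1},{"x":0,"y":0,"z":0,"twist":0.095,"jaw":-1},{"x":0,"y":0,"z":0,"twist":0.11,"jaw":-1},{"x":0,"y":0,"z":0,"twist":0.119,"jaw":-1},{"x":0,"y":0,"z":0,"twist":0.119,"jaw":-1},{"x":0,"y":0,"z":0,"twist":0.119,"jaw":-1},{"x":0,"y":0,"z":0,"twist":0.119,"jaw":-1},{"x":0,"y":0,"z":0,"twist":0.119,"jaw":-1},{"x":0,"y":0,"z":0,"twist":0.119,"jaw":-1}]'
python3 - <<'E'
from rig import robot
from h import *
s=robot.read_state();R=s['tcp_rot'];print(np.degrees(np.arctan2(R[1][0],R[0][0])))
for n,(a,b,c,d) in dict(scene=(70,150,200,300),top=(165,255,395,505)).items():
    im=robot.get_image(n)
    a=im['frame'][a:b,c:d,::-1].astype(float);a=(255*(a/255)**.45).astype(np.uint8)
    cv2.imwrite(f'pics/{n}5.png',cv2.resize(a,None,fx=6,fy=6,interpolation=cv2.INTER_CUBIC))
E
```

```text
t: 7.58
tool_pos: [0.5543, -0.1975, 0.0624]
tcp_rot: [[0.584, -0.812, -0.002], [-0.812, -0.584, 0.001], [-0.002, 0.001, -1.0]]
wrist_force: [-7.7, 2.5, 9.3]
grip_width: 0.151
-54.261149533548306
```

View pics/scene5.png

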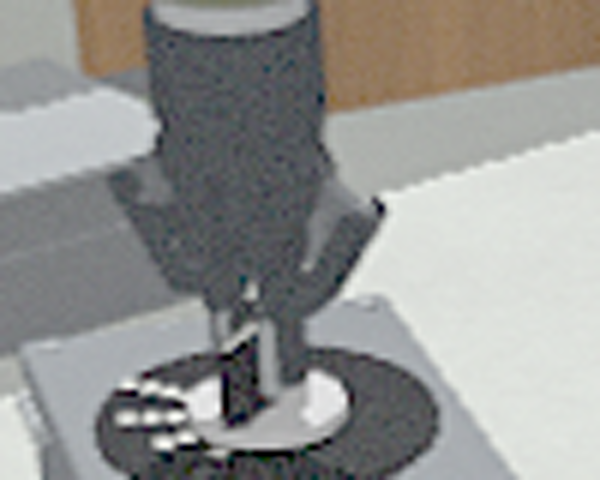

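View pics/top5.png

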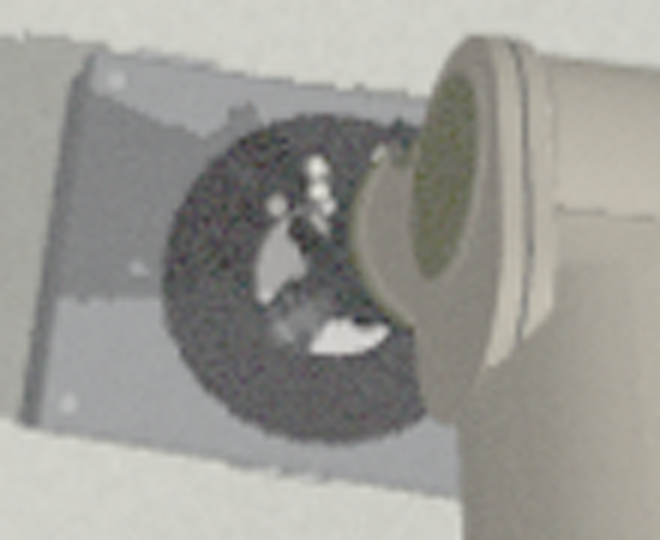

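The nose now points at the single dot (top crop about (285,212)). The jaw is at -54.3°, which puts the dial near 0.785, and the pause has been held for more than 0.2 s. Now I'll turn right 60.1° (-0.167 of a turn).

```bash
python3 -m creep '[{"x":0,"y":0,"z":0,"twist":0,"jaw":-1},{"x":0,"y":0,"z":0,"twist":-0.015,"jaw":-1},{"x":0,"y":0,"z":0,"twist":-0.035,"jaw":-1},{"x":0,"y":0,"z":0,"twist":-0.055,"jaw":-1},{"x":0,"y":0,"z":0,"twist":-0.075,"jaw":-1},{"x":0,"y":0,"z":0,"twist":-0.095,"jaw":-1},{"x":0,"y":0,"z":0,"twist":-0.115,"jaw":-1},{"x":0,"y":0,"z":0,"twist":-0.135,"jaw":-1},{"x":0,"y":0,"z":0,"twist":-0.155,"jaw":-1},{"x":0,"y":0,"z":0,"twist":-0.167,"jaw":-1},{"x":0,"y":0,"z":0,"twist":-0.167,"jaw":-1},{"x":0,"y":0,"z":0,"twist":-0.167,"jaw":-1}]'
python3 -m creep '[{"x":0,"y":0,"z":0,"twist":0,"jaw":-1},{"x":0,"y":0,"z":0,"twist":0,"jaw":-1},{"x":0,"y":0,"z":0,"twist":0,"jaw":1},{"x":0,"y":0,"z":0,"twist":0,"jaw":1},{"x":0,"y":0,"z":0,"twist":0,"jaw":1},{"x":0,"y":0,"z":0,"twist":0,"jaw":1},{"x":0,"y":0,"z":0,"twist":0,"jaw":1},{"x":0,"y":0,"z":0,"twist":0,"jaw":1},{"x":0,"y":0,"z":0,"twist":0,"jaw":1},{"x":0,"y":0,"z":0,"twist":0,"jaw":1}]'
```

```text
t: 9.18
tool_pos: [0.5548, -0.2011, 0.0624]
tcp_rot: [[-0.415, -0.91, 0.0], [-0.91, 0.415, -0.002], [0.002, -0.001, -1.0]]
wrist_force: [-2.6, -7.8, 2.7]
grip_width: 0.149
t: 10.42
tool_pos: [0.5551, -0.1989, 0.062]
tcp_rot: [[-0.414, -0.91, -0.0], [-0.91, 0.414, -0.0], [0.0, -0.0, -1.0]]
wrist_force: [0.3, -0.5, 0.3]
grip_width: 1.0
```

The jaws are open and the wrist force is near zero. I'll lift straight up, then back off so the camera can see the dial.

```bash
python3 -m creep '[{"x":0,"y":0,"z":0.04,"twist":0,"jaw":1},{"x":0,"y":0,"z":0.12,"twist":0,"jaw":1},{"x":0,"y":0,"z":0.24,"twist":0,"jaw":1},{"x":0,"y":0,"z":0.3,"twist":0,"jaw":1},{"x":-0.1,"y":-0.2,"z":0.34,"twist":0,"jaw":1},{"x":-0.2,"y":-0.3,"z":0.34,"twist":0,"jaw":1},{"x":-0.3,"y":-0.4,"z":0.34,"twist":0,"jaw":1},{"x":-0.3,"y":-0.4,"z":0.34,"twist":0,"jaw":1},{"x":-0.3,"y":-0.4,"z":0.34,"twist":0,"jaw":1},{"x":-0.3,"y":-0.4,"z":0.34,"twist":0,"jaw":1}]'
python3 - <<'E'
from rig import robot
from h import *
im=robot.get_image('top')
q=bar(im,.115);r=cv2.minAreaRect((q[:,:2]*1000).astype(np.float32));d=q[:,:2]-q[:,:2].mean(0);w,V=np.linalg.eigh(d.T@d)
print(len(q),r,'dial rad',np.arctan(V[1,1]/V[0,1])+np.radians(9.4))
cv2.imwrite('pics/top6.png',cv2.resize(im['frame'][165:255,395:505,::-1],None,fx=6,fy=6,interpolation=cv2.INTER_CUBIC))
cv2.imwrite('pics/top6f.png',im['frame'][:,:,::-1])
E
```

```text
t: 11.68
tool_pos: [0.4053, -0.3986, 0.232]
tcp_rot: [[-0.414, -0.91, 0.0], [-0.91, 0.414, 0.0], [-0.0, -0.0, -1.0]]
wrist_force: [-0.5, 0.9, -0.5]
grip_width: 1.0
137 ((556.8941040039062, -199.73846435546875), (14.83603286743164, 61.87552261352539), 65.32028198242188) dial rad -0.26015271736645323
```

View pics/top6.png

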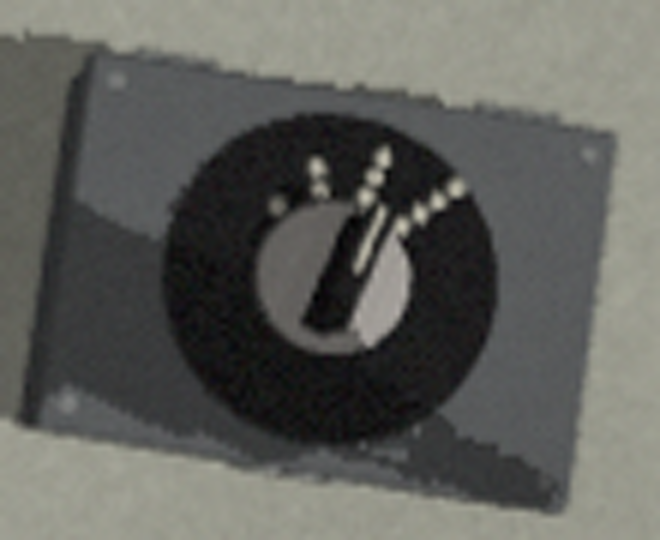

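View pics/top6f.png

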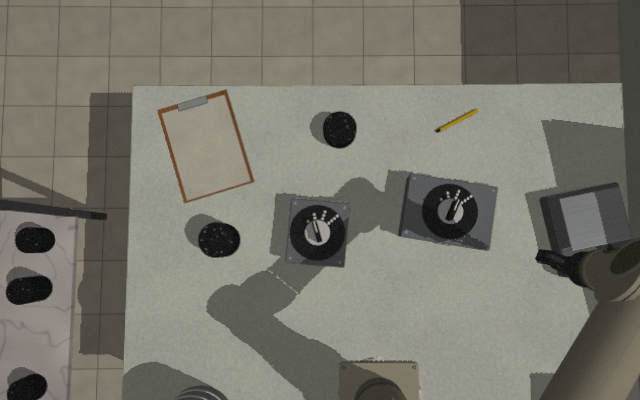

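The dial reads -0.260 rad, with the nose on the three-dot column. The narrower dial at (318,232) and the core at (218,240) haven't moved, and the gripper is clear. I'm handing in.

```bash
python3 -c "
from rig import robot
print(robot.job_done())"
```

```text
the job is handed in; nothing more can be done
None
```

I dialled the combination on the wider box and handed the job in. I gripped its dial bar, turned it left to the one-dot mark, paused over 0.5 s, turned it right to the three-dot mark, then let go and backed off.

**Last checks:**
- **Final dial angle:** the depth image gives -0.260 rad (target -0.262), with the nose on the three-dot column.
- **One-dot stop:** the jaw angle put the dial at about 0.785 rad there. I judged that from the jaw angle and a partly hidden top view, not from a clear measurement of the bar.
- **Bystanders:** the narrower box's dial and the tall core look unmoved in the top image; I compared them by eye only.
- **Robot:** it was clear of everything with wrist force near zero. The clock read about 11.7 s of the 38 s allowed.

**What disagreed:** the reported tool height was wrong. With the fingers shut, the real tips sat about 37 mm above the reported height. My first grasp therefore closed on air above the bar, with no contact force seen. I measured the offset from the depth images, lowered by it and gripped properly (opening 0.157, about 13 mm, for a 14 mm bar).

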